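Clamp the counter camera mast and hold it fully extended

ROBOT

A 6-joint arm with a two-finger parallel gripper is mounted at the origin on a cart in front of the work surface, level with it; the furniture and walls round the work are solid. World frame = base frame: x ahead of the robot, y to its left, z up, the work surface at z = 0. Lengths are in m, angles in degrees, forces in N, time in s.
With the tool pointing down it reaches from about 0.4 to 0.825 m from the base axis. Payload 7 kg.
Tool frame: the origin (TCP) lies at the very end of the fingers, on their centre line; the grasp point (between the pads) lies 19 mm behind it; z points along the fingers, y is the line along which they close (so a half turn about z gives the same grasp; the last joint's range is limited). The gripper opens to 88 mm and grips with 3 to 60 N. Pads are 19 mm wide; open, the fingers measure 130 mm over their backs; the gripper's body (78 mm by 193 mm) begins 47 mm behind the grasp point.
Start: joints at [-53.509, 20.546, 0.682, 0, -70.136, -16.507], TCP at [0.231, -0.634, 0.227] pointing down, gripper open.
Joint ranges: [-176.03, 176.03], [-82.01, 121.73], [-58.28, 71.71], [-173.87, 95.51], [-174.79, -0.11], [-173.66, 173.66]. Speed limits (degrees/s): [136.94, 136.94, 172.46, 180, 180, 180].

INTERFACE

Orientations are given as [roll, pitch, yaw] about the fixed x, y, z axes, in that order (R = Rz(yaw) Ry(pitch) Rx(roll)).
In Python, from plant import get_state, capture, close_job, regions_of gives the robot as it stands.
- The arm moves only by the tool jog_arm, never from a script. Its argument "moves" is a list of rows, each a list of 3 entries, a list of its own where there are three numbers: the shift along the tool's x, y, z in cm, then the turn about the tool's z in degrees, then the finger opening in cm, from 0 to 8.76. A call has 1 to 12 rows; each row shifts and turns the commanded pose from where the row before left it, along the tool's axes as they then stand; what a row does not reach is not made up. A row lasts 1/8 s, in which the tool goes at most 62.5 mm and 10.7 degrees, less where a joint would pass 70% of its speed; a pose out of reach is approached as far as the arm can. A call is refused whole if a number of a shift passes 6.25 or a number of a turn 10.7, either way. A call with a gripper value outside its range is refused whole. The fingers move at their own pace and stop on an object; "newtons" is the grip in N (left out, the last holds). Time passes only in rows, so rows that do not move let the fingers close. It gives the time, the measured TCP pose, the force, the opening and the grip force at its end, in the units of the state.
- get_state(): the state, without advancing time (a new reading comes with each control period).
- capture(name): name is "scene" or "top" or "wrist"; returns a dict with "pixels" (384x512x3 uint8, blue, green, red), "mtx" (3x3 intrinsics, pixels), "world_from_camera" (4x4, takes a point from camera to world coordinates); the wrist camera has in their place "hand_eye" (4x4, takes a point from camera to tool coordinates, whose origin is the TCP and whose axes are the flange's). Camera axes: x right, y down, z forward; pixel columns grow to the right and rows downward; lengths in m; the calibration is good to about 2 mm. A picture is of the moment at which its call begins: read the wrist's pose just before it. There is no depth.
- close_job(): hands the job in; it is judged then, once.
Trained networks look in a picture, given as the dict that the camera call returned (one of the last four; its "shot" number tells which), for a name from the list of things; names that differ only in an ending like _2 or _b are one class to them, and where a whole thing is asked for, a point or a joint stands for the part that bears it (a point fixed in the world has none). Each returns a list of dicts, best first, with "confidence" (0 to 1); they miss things now and then, are a little off and sometimes report something else, mostly with a low value. They report only what shows in the picture. A call takes as long as a camera call.
- regions_of(picture, thing): "pixels" (384x512 bool, what is visible of it) and "pixel" ([column, row] in pixels, amid what is visible of it).
The state is a dict: "time_s": time; "joints": joint angles; "qd": joint speeds; "joint_torque": joint torques, N m; "tcp_pos": TCP position; "eef_rot": TCP orientation; "contact_force": force on the tool from outside, world axes, zero at the start; "moment": the same for the moment, N m; "gripper_width": finger opening in m; "gripper_force": force on a finger pad.
Only numpy, scipy, OpenCV 4.12 (cv2) and the standard library are available. Lean on these libraries where they do the work, as an engineer would, in place of code of your own. Each camera call takes 0.05 s, during which the arm holds its last target. There are 200 camera calls.

TASK

The small camera mast on the counter has to film the cup from its full height. Swing the clamp lever of the socket block fully shut over the mast's foot so that the foot stays down, then squeeze the spring button in the side of the grip head and, keeping it squeezed, pull the head straight up past the first stop to the second stop, the end of its travel. Finish while still holding the head up there with the button squeezed in, and leave the cup and the glass where they stand.

Things in the scene. Friction and masses are not known exactly. Their poses are not given: they have to be found in the camera images.
- socket_block: Dark steel socket block bolted to the worktop, 112 x 96 x 20 mm. Origin on the worktop under the centre of its round recess (62 mm wide, 8 mm deep), which is the axis of the mast; at yaw 0 the block reaches 42 mm to its -x and 70 mm to its +x side, 48 mm to either side in y. Its z is up.
- mast: The camera mast, loose, about 0.35 kg in all, its foot in the recess: round foot plate 60 mm wide and 9 mm thick, upright black outer tube 25 mm wide up to 131 mm above the origin. Origin: centre of the underside of the foot (12 mm above the worktop). x, y axes as the block's. Unless the lever is shut over the foot, the mast lifts out of the recess when the head is pulled.
- clamp_lever (a joint): Angle in rad of the steel clamp lever, a flat arm 12 mm wide, 10 mm thick, 23 mm above the worktop, on a vertical pivot. 0 = shut (hard stop): the arm runs along the block's -x past the tube, its two jaws over the foot plate. Grows as it opens, clockwise from above (peg goes to the block's +y side), to 1.35. Stays where it is left; about 1 N at the peg turns it.
- lever_pivot (a point): Point on the vertical pivot axis of the clamp lever, 23 mm above the worktop, 52 mm along the block's +x and 20 mm along its +y from the block's origin.
- lever_peg (a point): Point on the upright round peg (16 mm thick, its free part from 33 to 83 mm above the worktop) at the lever's end, 150 mm from the pivot axis; the point is 63 mm above the worktop, on the peg's axis.
- mast_tube (a joint): Extension in m of the inner tube with head and camera: 0 = collapsed, catch at about 0.05 (first stop), 0.10 = second stop (hard end of travel, no catch). Caught at 0 and at the first stop unless the button is in. A spring pulls it back; raising it takes about 5 to 8 N. The foot rises 2 mm under the shut lever as the pull comes on.
- grip_head (a point): Centre of the grip head on top of the mast, a black block 36 mm (x) by 34 mm (y) by 48 mm high on the mast axis; the centre is 170 mm above the worktop when collapsed. A camera (44 x 32 x 30 mm) stands out to its -y side, centre 76 mm out and 12 mm below the head's centre. Axes as the mast's.
- mast_button (a joint): How far in m the spring button is pushed in: 0 = out, 0.005 = fully in. A plate 16 mm wide, 26 mm high at mid-height of the head's -x face, standing out 6 mm, pushed toward +x with about 6 N. A pinch across the head's x (42 mm wide, 37 mm with the button in) squeezes it; more than 3.5 mm in frees the catch.
- cup: White espresso cup, 63 mm wide with a handle, 55 mm high, bystander on the worktop on the camera's side of the mast. Origin: centre of its underside.
- glass: Clear shot glass, 49 mm wide, 62 mm high, bystander beyond the cup. Origin: centre of its underside.

How it is judged:
By the outcome, as a careful person would: the job done as asked, in the order asked, and still so for the second after the job is handed in, while the arm keeps its last pose, push and grip.
It also fails if it takes over 51 s, if anything falls off the work surface, if the arm or the gripper's body presses on something with over 40 N, if the wrist force passes 120 N, or if a joint passes its speed limit or range.

## Working session

There is one attempt and no reset: what is moved stays moved. The work goes in short steps, Python scripts to look and compute and a tool call to move; the robot and the scene stay as the last step left them, time stands still between calls to the robot, and variables do not carry over. Pictures are saved under pics/ and viewed, at most 10 in all, crops included, and the job is handed in when it is done.

Besides the shell and the picture viewer there is one more tool, called after ">>>" by a JSON object that holds its "name" and its "arguments". jog_arm: Moves the arm, as the interface text tells. Its arguments: {"type":"object","properties":{"moves":{"type":"array"},"newtons":{"type":"number"}},"required":["moves"]}

```bash
mkdir -p pics; cat > h.py <<'E'
import numpy as np,cv2
from plant import *
from scipy.spatial.transform import Rotation as R
def ray(p,uv,W=None):
    W=p["world_from_camera"] if W is None else W
    d=np.linalg.inv(p["mtx"])@[uv[0],uv[1],1]
    return np.array(W)[:3,3],np.array(W)[:3,:3]@d
def atz(p,uv,z,W=None):
    o,d=ray(p,uv,W); return o+d*(z-o[2])/d[2]
def proj(p,X,W=None):
    W=np.array(p["world_from_camera"] if W is None else W)
    c=np.linalg.inv(W)@np.r_[X,1]; q=np.array(p["mtx"])@c[:3]; return q[:2]/q[2]
def wristW(p,s):
    T=np.eye(4);T[:3,:3]=R.from_euler('xyz',s["eef_rot"],degrees=True).as_matrix();T[:3,3]=s["tcp_pos"]
    return T@np.array(p["hand_eye"])
E
python3 - <<'E'
from h import *
s=get_state();print(s["time_s"],s["tcp_pos"],s["eef_rot"],s["gripper_width"])
ims=[]
for n in ["scene","top"]:
    p=capture(n);ims.append(p["pixels"])
    cv2.imwrite(f"pics/{n}0.png",cv2.resize(p["pixels"],(800,600)))
    print(n,np.array(p["world_from_camera"]).round(3).tolist(),p["mtx"][0][0])
    for t in ["socket_block","mast","clamp_lever","lever_peg","grip_head","mast_button","cup","glass"]:
        for r in regions_of(p,t)[:1]:
            z={"socket_block":.02,"clamp_lever":.023,"lever_peg":.063,"grip_head":.17,"mast_button":.17,"cup":.03,"glass":.03}.get(t,.1)
            ys,xs=np.where(r["pixels"])
            print(t,round(r["confidence"],2),np.round(r["pixel"]),xs.min(),xs.max(),ys.min(),ys.max(),atz(p,r["pixel"],z).round(3))
E
```

```text
0.0 [ 0.23048712 -0.63392302  0.22563244] [ 1.79906255e+02 -1.09633181e-02 -1.60021274e+02] 0.08762809117068829
scene [[-0.893, -0.225, 0.389, 0.197], [-0.45, 0.429, -0.783, 0.674], [0.009, -0.875, -0.485, 0.555], [0.0, 0.0, 0.0, 1.0]] 394.3956827171531
socket_block 0.92 [219. 281.] 188 255 249 322 [0.525 0.18  0.02 ]
mast 0.73 [232. 217.] 215 253 182 278 [0.555 0.075 0.1  ]
clamp_lever 0.68 [220. 295.] 195 237 261 323 [0.502 0.214 0.023]
lever_peg 0.71 [222. 294.] 195 237 260 322 [0.478 0.245 0.063]
grip_head 0.8 [233. 198.] 216 253 182 221 [0.53  0.109 0.17 ]
mast_button 0.37 [237. 207.] 235 240 201 214 [0.51  0.132 0.17 ]
cup 0.98 [264. 230.] 251 278 216 247 [ 0.518 -0.006  0.03 ]
top [[-0.002, -0.99, 0.138, 0.414], [-1.0, 0.002, -0.002, 0.022], [0.001, -0.138, -0.99, 1.022], [0.0, 0.0, 0.0, 1.0]] 413.5244270995581
socket_block 0.78 [193. 210.] 149 226 173 235 [0.503 0.169 0.02 ]
mast 0.72 [209. 191.] 188 242 178 213 [0.541 0.122 0.1  ]
clamp_lever 0.97 [173. 210.] 148 198 177 235 [0.504 0.216 0.023]
lever_peg 0.97 [176. 212.] 148 198 177 235 [0.495 0.202 0.063]
grip_head 0.61 [218. 194.] 188 241 178 204 [0.525 0.095 0.17 ]
cup 0.6 [265. 208.] 248 274 194 219 [ 0.508 -0.007  0.03 ]
glass 0.85 [290. 210.] 279 299 200 220 [ 0.502 -0.065  0.03 ]
```

```bash
python3 - <<'E'
from h import *
a=cv2.imread("pics/top0.png"); a=a[230:400,180:500]
b=cv2.imread("pics/scene0.png"); b=b[260:530,270:470]
a=cv2.resize(a,(800,425)); cv2.imwrite("pics/ca.png",a)
p=capture("top");a=cv2.resize(p["pixels"][150:260,130:310],None,fx=4.4,fy=4.4,interpolation=cv2.INTER_CUBIC);cv2.imwrite("pics/ca.png",a)
p=capture("scene");a=cv2.resize(p["pixels"][170:335,170:300],None,fx=3.6,fy=3.6,interpolation=cv2.INTER_CUBIC);cv2.imwrite("pics/cb.png",a)
E
```

```text
(no output)
```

View pics/ca.png

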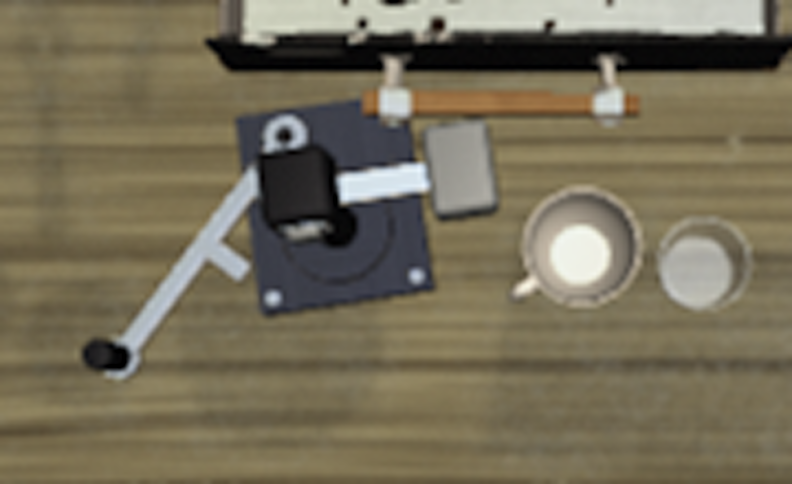

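View pics/cb.png

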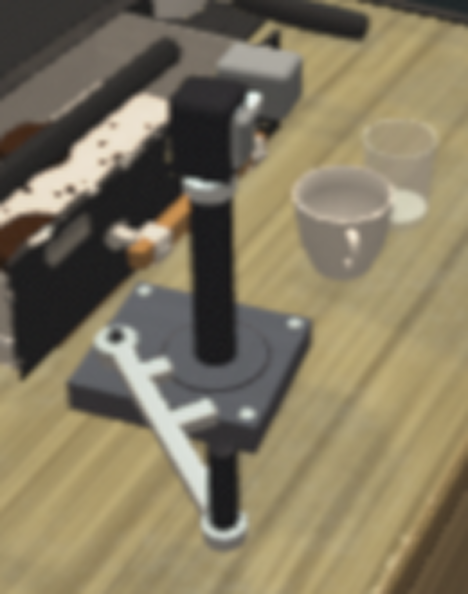

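The crops show the block (dark, tilted a few degrees) and the lever open toward the robot's left. The pivot is at crop (285,133), the peg top at (103,353), and the head and camera arm lie right/up. In the scene crop the button is on the head's right face. A handle and tray stand close beyond the block.

```bash
python3 - <<'E'
from h import *
p=capture("top")
f=lambda u,v,z:atz(p,(130+u/4.4-.4,150+v/4.4-.4),z)
c=[f(238,118,.02),f(265,315,.02),f(435,288,.02)]
for x in c:print(x.round(4))
e=c[1]-c[0];g=c[2]-c[1]
print("yaw",np.degrees(np.arctan2(-e[1],-e[0])),np.degrees(np.arctan2(g[0],-g[1])),np.linalg.norm(e),np.linalg.norm(g))
for n,(u,v,z) in dict(piv=(285,133,.028),pegtop=(103,353,.083),pegbase=(122,362,.028),recess=(337,225,.02),handle=(500,103,.06),handle9=(500,103,.09),panel=(500,55,.09),panel15=(500,55,.15)).items(): print(n,f(u,v,z).round(4))
E
```

```text
[0.5872 0.1927 0.02  ]
[0.4772 0.1756 0.02  ]
[0.4919 0.0821 0.02  ]
yaw 8.874895653913162 8.92080513106157 0.11130325163382357 0.09457564030789707
piv [0.5773 0.1652 0.028 ]
pegtop [0.4539 0.2488 0.083 ]
pegbase [0.4513 0.2516 0.028 ]
recess [0.5269 0.1366 0.02  ]
handle [0.5881 0.0455 0.06  ]
handle9 [0.5827 0.0447 0.09  ]
panel [0.6081 0.0447 0.09  ]
panel15 [0.5956 0.0433 0.15  ]
```

View pics/scene0.png

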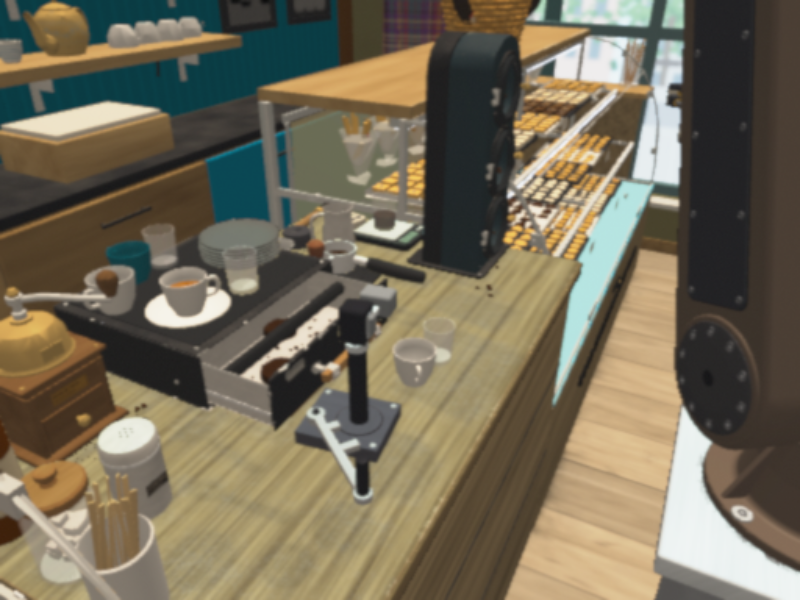

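View pics/top0.png

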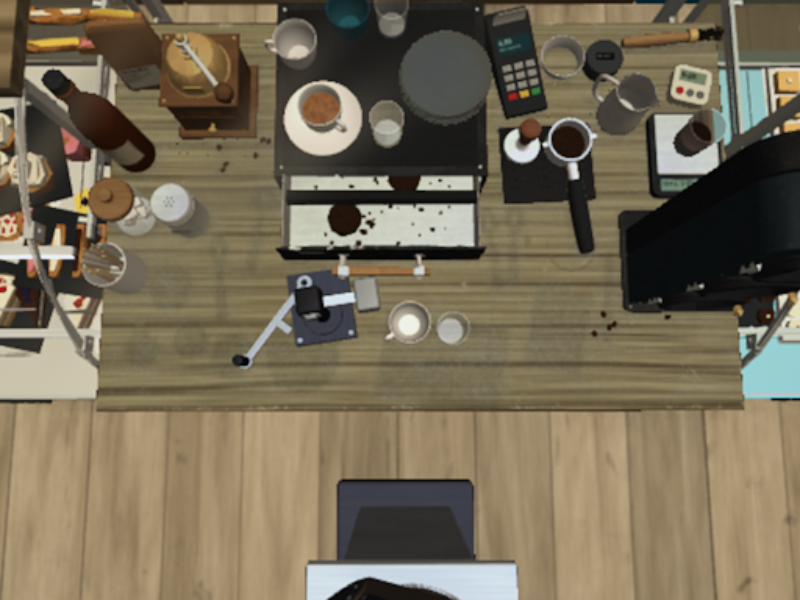

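>>> {"name": "jog_arm", "arguments": {"moves": [[[-4.6,3.4,0],0,8.7],[[-4.6,3.4,0],0,8.7],[[-4.6,3.4,0],0,8.7],[[-4.6,3.4,0],0,8.7],[[-4.6,3.4,0],0,8.7],[[-4.6,3.4,0],0,8.7],[[-2.1,5,0],0,8.7],[[-2.1,5,0],0,8.7],[[-2.1,5,0],0,8.7],[[-2.1,5,0],0,8.7],[[-2.1,5,0],0,8.7],[[-2.1,5,0],0,8.7]]}}

```text
time_s: 2.55
tcp_pos: [0.4361, -0.0215, 0.227]
eef_rot: [-180.0, 0.1, -160.0]
contact_force: [0.5, -0.7, -1.0]
gripper_width: 0.0871
gripper_force: 0.0
```

>>> {"name": "jog_arm", "arguments": {"moves": [[[-2.1,5,0],0,8.7],[[-2.1,5,0],0,8.7],[[-2.1,5,0],0,8.7],[[-2.1,5,0],0,8.7],[[0,0,0],9,8.7],[[0,0,0],9,8.7],[[0,0,0],9,8.7],[[0,0,0],9,8.7],[[0,0,0],9,8.7],[[0,0,0],9,8.7],[[0,0,0],0,8.7],[[0,0,0],0,8.7]]}}

```text
time_s: 4.05
tcp_pos: [0.4468, 0.1933, 0.2266]
eef_rot: [180.0, 0.0, 146.2]
contact_force: [0.3, 0.6, 0.9]
gripper_width: 0.0871
gripper_force: 0.0
```

```bash
cat >> h.py <<'E'
def totool(s,tgt,yaw):
    M=R.from_euler('xyz',s["eef_rot"],degrees=True).as_matrix()
    d=M.T@(np.array(tgt)-s["tcp_pos"])*100
    t=-(yaw-s["eef_rot"][2]); t=(t+90)%180-90
    print("t",round(s["time_s"],2),"tcp",np.round(s["tcp_pos"],4),np.round(s["eef_rot"],1),"q",np.round(s["joints"],0),"F",np.round(s["contact_force"],1),"w",round(s["gripper_width"],4),round(s["gripper_force"],1),"-> shift cm",d.round(2),"turn",round(t,1))
E
python3 - <<'E'
from h import *
s=get_state();p=capture("wrist");W=wristW(p,s)
print(np.array(p["hand_eye"]).round(3).tolist())
for t in ["lever_peg","clamp_lever","socket_block"]:
    for r in regions_of(p,t)[:1]: print(t,r["confidence"],r["pixel"])
print(proj(p,[.452,.25,.083],W))
cv2.imwrite("pics/w1.png",p["pixels"])
totool(s,[.452,.25,.044],145.3)
E
```

```text
[[-0.0, -0.964, -0.267, 0.073], [1.0, 0.0, -0.001, 0.001], [0.001, -0.267, 0.964, -0.158], [0.0, 0.0, 0.0, 1.0]]
lever_peg 0.88 [283.6, 192.5]
clamp_lever 0.98 [289.0, 194.7]
socket_block 0.79 [271.4, 210.6]
[293.10971287 150.5114965 ]
t 4.05 tcp [0.4468 0.1933 0.2266] [180.    0.  146.2] q [  47.    3.  -22.    0.  -65. -170.] F [0.3 0.6 0.9] w 0.0871 0.0 -> shift cm [ 2.72  4.99 18.26] turn 0.9
```

View pics/w1.png

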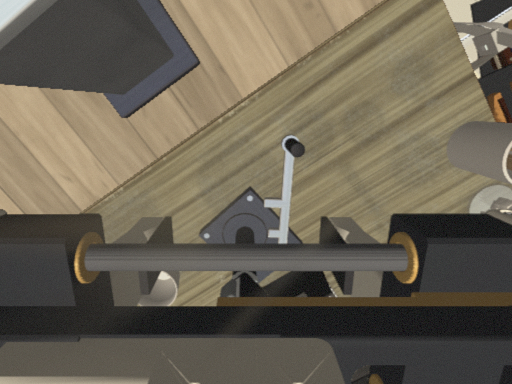

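The wrist view shows the peg top at (296,148), 3 px from the prediction. Joint 6 is close to its limit, so I'll turn back a little and grip the peg from there.

>>> {"name": "jog_arm", "arguments": {"moves": [[[0,0,0],-9.5,8.7],[[0,0,0],-9.5,8.7],[[0.5,2.9,0],0,8.7],[[0.5,2.9,0],0,8.7],[[0,0,4],0,8.7],[[0,0,4],0,8.7],[[0,0,4],0,8.7],[[0,0,4],0,8.7],[[0,0,2.2],0,8.7],[[0,0,0],0,8.7]]}}

```text
time_s: 5.5
tcp_pos: [0.4513, 0.2517, 0.0428]
eef_rot: [-179.8, -0.1, 165.0]
contact_force: [0.1, 0.6, 0.0]
gripper_width: 0.087
gripper_force: 0.0
```

>>> {"name": "jog_arm", "arguments": {"moves": [[[0,0,0],0,1.0],[[0,0,0],0,1.0],[[0,0,0],0,1.0],[[0,0,0],0,1.0],[[0,0,0],0,1.0],[[0,0,0],0,1.0],[[0,0,0],0,1.0],[[0,0,0],0,1.0]], "newtons": 8}}

```text
time_s: 6.5
tcp_pos: [0.4522, 0.2521, 0.0446]
eef_rot: [180.0, 0.0, 165.0]
contact_force: [-0.0, 1.1, -0.3]
gripper_width: 0.0158
gripper_force: 8.0
```

```bash
python3 - <<'E'
from h import *
s=get_state();totool(s,[.428,.141,.044],188.9)
P=np.array([.576,.164]);print(np.linalg.norm(s["tcp_pos"][:2]-P),np.degrees(np.arctan2(*(s["tcp_pos"][:2]-P)[::-1])))
E
```

```text
t 6.5 tcp [0.4522 0.2521 0.0446] [180.   0. 165.] q [  51.   17.  -32.   -0.  -41. -156.] F [-0.   1.1 -0.3] w 0.0158 8.0 -> shift cm [ -0.54 -11.36   0.05] turn -23.9
0.15196514410238451 144.55206993140183
```

```bash
python3 - <<'E'
from h import *
P=np.array([.576,.164]);y=165.;a=144.55;p=get_state()["tcp_pos"][:2];r=.152
for k in range(8):
    a+=5.5;r-=.00012;q=P+r*np.array([np.cos(np.radians(a)),np.sin(np.radians(a))]);d=(q-p)*100
    yr=np.radians(y);tx=[np.cos(yr),np.sin(yr)];ty=[np.sin(yr),-np.cos(yr)]
    print(round(d@tx,2),round(d@ty,2));p=q;y+=3
E
```

```text
0.43 -1.39
0.37 -1.41
0.31 -1.42
0.25 -1.43
0.18 -1.44
0.12 -1.45
0.06 -1.45
-0.01 -1.45
```

>>> {"name": "jog_arm", "arguments": {"moves": [[[0.43,-1.4,0],-3,1.0],[[0.37,-1.4,0],-3,1.0],[[0.31,-1.4,0],-3,1.0],[[0.25,-1.4,0],-3,1.0],[[0.18,-1.4,0],-3,1.0],[[0.12,-1.4,0],-3,1.0],[[0.06,-1.4,0],-3,1.0],[[0,0,0],0,1.0],[[0,0,0],0,1.0]]}}

```text
time_s: 7.62
tcp_pos: [0.4246, 0.1576, 0.0445]
eef_rot: [-180.0, -0.1, -174.1]
contact_force: [-2.8, -0.1, 4.4]
gripper_width: 0.0161
gripper_force: 8.0
```

```bash
python3 - <<'E'
from h import *
s=get_state();totool(s,[.428,.141,.044],188.9)
P=np.array([.576,.164]);print(np.linalg.norm(s["tcp_pos"][:2]-P),np.degrees(np.arctan2(*(s["tcp_pos"][:2]-P)[::-1])))
E
```

```text
t 7.62 tcp [0.4246 0.1576 0.0445] [-1.800e+02 -1.000e-01 -1.741e+02] q [  45.   12.  -40.   -0.  -38. -129.] F [-2.8 -0.1  4.4] w 0.0161 8.0 -> shift cm [-0.16 -1.68  0.05] turn -3.0
0.15150641848405247 -177.5631412530149
```

>>> {"name": "jog_arm", "arguments": {"moves": [[[0,-0.8,0],-1.5,1.0],[[-0.05,-0.6,0],-1.5,1.0],[[-0.05,-0.4,0],0,1.0],[[0,0,0],0,1.0]]}}

```text
time_s: 8.12
tcp_pos: [0.4273, 0.1418, 0.0444]
eef_rot: [179.9, -0.0, -171.1]
contact_force: [-14.7, 14.2, 5.6]
gripper_width: 0.0162
gripper_force: 8.0
```

>>> {"name": "jog_arm", "arguments": {"moves": [[[0,-0.3,0],0,1.0],[[0,0,0],0,1.0]]}}

```text
time_s: 8.38
tcp_pos: [0.4278, 0.1392, 0.0444]
eef_rot: [179.9, -0.0, -171.1]
contact_force: [-14.3, 13.7, 4.0]
gripper_width: 0.0219
gripper_force: 8.0
```

>>> {"name": "jog_arm", "arguments": {"moves": [[[0,-0.3,0],0,1.0],[[0,0,0],0,1.0],[[0,0,0],0,1.0]]}}

```text
time_s: 8.75
tcp_pos: [0.4282, 0.1363, 0.0444]
eef_rot: [179.9, -0.0, -171.1]
contact_force: [-14.6, 13.6, 4.1]
gripper_width: 0.0276
gripper_force: 8.0
```

```bash
python3 - <<'E'
from h import *
s=get_state();totool(s,[.428,.141,.044],188.9)
P=np.array([.576,.164]);print(np.linalg.norm(s["tcp_pos"][:2]-P),np.degrees(np.arctan2(*(s["tcp_pos"][:2]-P)[::-1])))
E
```

```text
t 8.75 tcp [0.4282 0.1363 0.0444] [ 179.9   -0.  -171.1] q [  43.   12.  -40.   -0.  -38. -124.] F [-14.6  13.6   4.1] w 0.0276 8.0 -> shift cm [-0.05  0.47  0.04] turn 0.0
0.15034212411867912 -169.38689682974328
```

>>> {"name": "jog_arm", "arguments": {"moves": [[[0,0.5,0],0,8.7],[[0,0,0],0,8.7],[[0,0,0],0,8.7],[[0,0,0],0,8.7],[[0,0,0],0,8.7],[[0,0,0],0,8.7],[[0,0,-5],0,8.7],[[0,0,-5],0,8.7],[[0,0,-5],0,8.7],[[0,0,-5],0,8.7]]}}

```text
time_s: 10.0
tcp_pos: [0.4281, 0.1387, 0.2464]
eef_rot: [180.0, 0.0, -171.0]
contact_force: [1.0, 1.0, -1.5]
gripper_width: 0.0871
gripper_force: 0.0
```

>>> {"name": "jog_arm", "arguments": {"moves": [[[0,0,0],-10,8.7],[[0,0,0],-10,8.7],[[0,0,0],-10,8.7],[[0,0,0],-10,8.7],[[0,0,0],-10,8.7],[[0,0,0],-10,8.7],[[0,0,0],-10,8.7],[[0,0,0],-10,8.7],[[0,0,0],-10,8.7],[[0,0,0],0,8.7]]}}

```text
time_s: 11.25
tcp_pos: [0.4283, 0.1389, 0.2445]
eef_rot: [180.0, 0.0, -81.1]
contact_force: [-0.9, -0.2, 0.2]
gripper_width: 0.087
gripper_force: 0.0
```

```bash
python3 - <<'E'
from h import *
s=get_state();p=capture("wrist");W=wristW(p,s);t=capture("top");sc=capture("scene")
for n,q,Wq in [("w",p,W),("sc",sc,None)]:
    for r in regions_of(q,"grip_head")[:1]:
        ys,xs=np.where(r["pixels"]);print(n,r["confidence"],r["pixel"],xs.min(),xs.max(),ys.min(),ys.max())
    for z in (.146,.194):print(z,proj(q,[.527,.136,z],Wq))
o1,d1=ray(t,(180,160));o2,d2=ray(sc,(174.7,245))
k=np.linalg.lstsq(np.c_[d1,-d2],o2-o1,rcond=None)[0];print(o1+k[0]*d1,o2+k[1]*d2)
totool(s,[.527,.136,.23],-81.1)
a=cv2.resize(p["pixels"],(660,495));c=lambda i,x,y:cv2.resize(i[y:y+100,x:x+130],(390,300),interpolation=cv2.INTER_CUBIC)
cv2.imwrite("pics/m2.png",np.vstack([cv2.resize(p["pixels"][:,:],(400,300)),c(sc["pixels"],160,235)[:,:390] if 0 else cv2.resize(sc["pixels"][170:335,170:390],(400,300))]))
cv2.imwrite("pics/m2.png",cv2.hconcat([cv2.resize(p["pixels"],(400,300)),cv2.resize(sc["pixels"][170:335,150:370],(400,300))]))
E
```

```text
w 0.77 [125.8, 125.0] 86 160 53 201
0.146 [138.13999069 165.98173476]
0.194 [115.10716083 179.05126638]
0.146 [228.06481618 216.25879747]
0.194 [227.35410746 194.29286347]
[0.61453997 0.191117   0.08434646] [0.61624007 0.19207184 0.0848832 ]
t 11.25 tcp [0.4283 0.1389 0.2445] [180.    0.  -81.1] q [ 43.  -2. -24.  -0. -67. -34.] F [-0.9 -0.2  0.2] w 0.087 0.0 -> shift cm [ 1.82 -9.7   1.45] turn 0.0
```

View pics/m2.png

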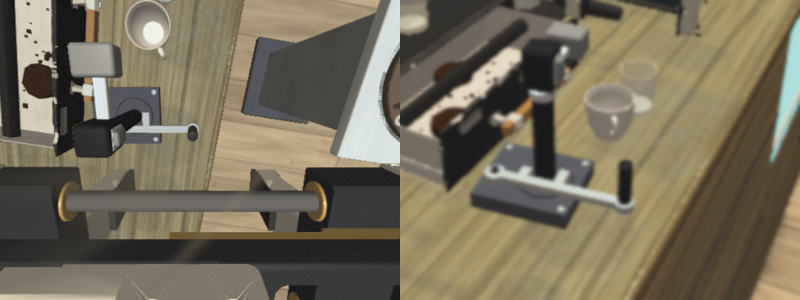

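Lever is shut along the block's -x past the tube, with the jaws over the foot. The head's top shows at about (122,179) in the wrist view, near the prediction. The drawer top is only 85 mm high, so the pinch has clearance.

>>> {"name": "jog_arm", "arguments": {"moves": [[[0.6,-3.2,0],0,8.7],[[0.6,-3.2,0],0,8.7],[[0.6,-3.1,0],0,8.7],[[0,0,0],0,8.7]]}}

```text
time_s: 12.0
tcp_pos: [0.5265, 0.1359, 0.2436]
eef_rot: [179.9, -0.0, -81.2]
contact_force: [0.1, -0.3, -0.5]
gripper_width: 0.0869
gripper_force: 0.0
```

```bash
python3 - <<'E'
from h import *
s=get_state();p=capture("wrist");W=wristW(p,s)
g=p["pixels"]
for z in (.146,.194):
  for dx,dy in [(-18,-17),(18,-17),(18,17),(-18,17)]:
    a=np.radians(8.9);c=[.526+(dx*np.cos(a)-dy*np.sin(a))/1e3,.136+(dx*np.sin(a)+dy*np.cos(a))/1e3,z];q=proj(p,c,W);print(q.round(0));
    cv2.circle(g,tuple(int(v) for v in q),2,(0,0,255) if z>.15 else (0,255,0),-1)
totool(s,[.526,.136,.151],-81.1)
cv2.imwrite("pics/w3.png",cv2.resize(g[60:330,120:400],(620,600)))
E
```

```text
[266. 168.]
[226. 168.]
[227. 203.]
[265. 203.]
[270. 181.]
[222. 181.]
[223. 224.]
[269. 224.]
t 12.0 tcp [0.5265 0.1359 0.2436] [179.9  -0.  -81.2] q [ 35.   8. -14.   0. -68. -26.] F [ 0.1 -0.3 -0.5] w 0.0869 0.0 -> shift cm [-0.02  0.03  9.26] turn -0.1
```

View pics/w3.png

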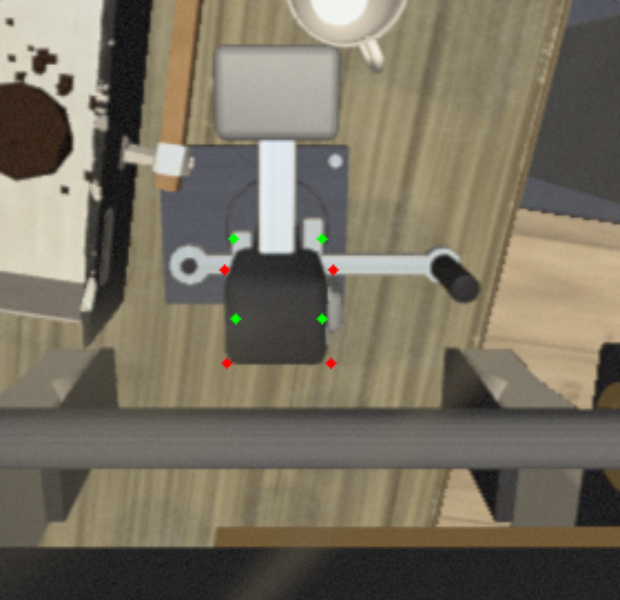

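Projected head corners match the picture within about 1 mm, and the button is on the right (the head's -x side), in line with the fingers. Going down and pinching.

>>> {"name": "jog_arm", "arguments": {"moves": [[[0,0,2.5],0,8.7],[[0,0,2.5],0,8.7],[[0,0,2.2],0,8.7],[[0,0,2],0,8.7],[[0,0,0],0,8.7]]}}

```text
time_s: 12.68
tcp_pos: [0.5235, 0.1357, 0.1516]
eef_rot: [179.8, -0.1, -81.0]
contact_force: [-1.0, 0.3, 1.2]
gripper_width: 0.087
gripper_force: 0.0
```

>>> {"name": "jog_arm", "arguments": {"moves": [[[0,0,0],0,3],[[0,0,0],0,3],[[0,0,0],0,3],[[0,0,0],0,3],[[0,0,0],0,3],[[0,0,0],0,3],[[0,0,0],0,3],[[0,0,0],0,3]], "newtons": 28}}

```text
time_s: 13.68
tcp_pos: [0.5256, 0.1364, 0.1528]
eef_rot: [-179.9, 0.0, -81.0]
contact_force: [2.9, 0.7, 0.0]
gripper_width: 0.0359
gripper_force: 28.0
```

>>> {"name": "jog_arm", "arguments": {"moves": [[[0,0,-0.4],0,3],[[0,0,-0.8],0,3],[[0,0,-0.8],0,3],[[0,0,-0.8],0,3],[[0,0,-0.8],0,3],[[0,0,0],0,3]]}}

```text
time_s: 14.42
tcp_pos: [0.5251, 0.1361, 0.1893]
eef_rot: [-180.0, 0.0, -81.0]
contact_force: [2.6, 1.2, -2.7]
gripper_width: 0.0356
gripper_force: 28.0
```

>>> {"name": "jog_arm", "arguments": {"moves": [[[0,0,-0.8],0,3],[[0,0,-0.8],0,3],[[0,0,-0.8],0,3],[[0,0,-0.8],0,3],[[0,0,-0.8],0,3],[[0,0,-0.8],0,3],[[0,0,-0.8],0,3],[[0,0,0],0,3]]}}

```text
time_s: 15.42
tcp_pos: [0.5249, 0.136, 0.2452]
eef_rot: [-180.0, 0.0, -81.0]
contact_force: [2.5, 0.0, -3.7]
gripper_width: 0.0358
gripper_force: 28.0
```

```bash
python3 - <<'E'
from h import *
p=capture("scene");g=p["pixels"].copy()
print(proj(p,[.526,.136,.194]),proj(p,[.526,.136,.286]),proj(p,[.526,.136,.131]))
cv2.imwrite("pics/s4.png",cv2.resize(g[110:310,150:350],(600,600),interpolation=cv2.INTER_CUBIC))
E
```

```text
[227.82415959 194.41862876] [226.35604096 148.09858682] [228.72944827 222.98104148]
```

View pics/s4.png

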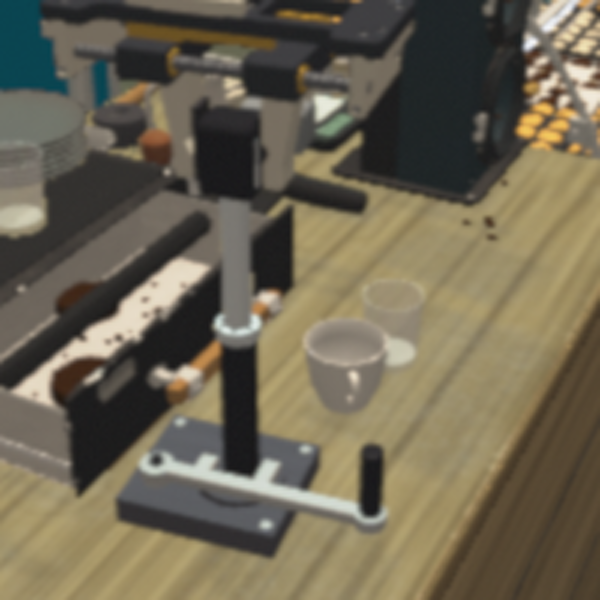

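The inner tube is extending, the foot is held by the lever, and the head top at about (226,147) matches a 92 mm rise. Continuing to the end stop.

>>> {"name": "jog_arm", "arguments": {"moves": [[[0,0,-0.4],0,3],[[0,0,-0.3],0,3],[[0,0,0],0,3]]}}

```text
time_s: 15.85
tcp_pos: [0.525, 0.136, 0.2518]
eef_rot: [180.0, -0.0, -81.0]
contact_force: [1.1, 1.0, -4.9]
gripper_width: 0.0361
gripper_force: 28.0
```

>>> {"name": "jog_arm", "arguments": {"moves": [[[0,0,-0.2],0,3],[[0,0,-0.1],0,3],[[0,0,0],0,3]]}}

```text
time_s: 16.23
tcp_pos: [0.525, 0.1361, 0.2546]
eef_rot: [180.0, -0.0, -81.0]
contact_force: [1.0, -0.1, -5.8]
gripper_width: 0.0359
gripper_force: 28.0
```

>>> {"name": "jog_arm", "arguments": {"moves": [[[0,0,-0.1],0,3],[[0,0,0],0,3],[[0,0,0],0,3]]}}

```text
time_s: 16.6
tcp_pos: [0.5249, 0.1361, 0.255]
eef_rot: [180.0, -0.0, -81.0]
contact_force: [3.7, -0.0, -11.9]
gripper_width: 0.0356
gripper_force: 28.0
```

>>> {"name": "jog_arm", "arguments": {"moves": [[[0,0,-0.1],0,3],[[0,0,0],0,3],[[0,0,0],0,3],[[0,0,0],0,3]], "newtons": 35}}

```text
time_s: 17.1
tcp_pos: [0.5247, 0.1362, 0.2552]
eef_rot: [179.9, 0.0, -81.0]
contact_force: [5.2, 0.6, -19.9]
gripper_width: 0.036
gripper_force: 35.0
```

```bash
python3 - <<'E'
from h import *
p=capture("scene");totool(get_state(),[.526,.136,.255],-81.1)
for t in ["grip_head","clamp_lever","cup","glass"]:
    for r in regions_of(p,t)[:1]:
        ys,xs=np.where(r["pixels"]);print(t,r["confidence"],r["pixel"],xs.min(),xs.max(),ys.min(),ys.max())
print(proj(p,[.526,.136,.296]))
E
```

```text
t 17.15 tcp [0.5247 0.1362 0.2552] [179.9   0.  -81. ] q [ 35.   7. -13.  -0. -70. -26.] F [  5.3   1.2 -21. ] w 0.0355 35.0 -> shift cm [ 0.04 -0.12  0.02] turn 0.1
grip_head 0.61 [228.1, 164.1] 215 254 137 220
clamp_lever 0.86 [242.8, 274.2] 196 279 257 287
cup 0.98 [265.0, 227.3] 251 278 216 247
glass 0.7 [282.1, 215.6] 271 290 204 233
[226.1847734  142.69499009]
```

```bash
python3 -c "
from plant import *
print(close_job())"
```

```text
the job is handed in; nothing more can be done
None
```

The job is handed in after about 17 s: the lever is shut to its hard stop, and the head is held at the second stop (about 102 mm up, including the foot's 2 mm) with the button squeezed in; the cup hasn't moved, and the glass wasn't touched.

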